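# Lay out the day's salvage for the buyer's photo

### The job

The scrap buyer pays from a photo with the parts always laid out the same way, so lay the four loose parts out around the gutted power supply and the drive cage: the fan flat on the middle of the cage's top and square with it; the squat capacitor can upright on the slab, midway between the middles of the power supply and the cage; the relay lying flat straight behind that can (on its side away from the robot), with a gap of about 2.5 cm; and the tall can upright straight out from the power supply's toggle switch, about 3 cm clear of the housing wall. Let go of everything and leave the heatsink, transformer and copper ring where they are.

Things in the scene. Friction and masses are not known exactly. Their poses are not given: they have to be found in the camera images.
- slab: Speckled pale terrazzo slab, fixed, 360 (x) x 800 (y) x 20 mm high; everything stands on its top. Origin: middle of its underside (top is 20 mm above). x points away from the robot (within 6 degrees), z up. The middles of power supply and cage lie 180 mm either side of the slab's middle along its y axis (either may be at +y); midway between them is the slab's middle.
- psu: Gutted beige power supply: fixed open-topped metal box, 100 (x) x 125 (y) x 64 mm high. Origin: middle of its underside, on the slab; z up. Its -x wall (50 mm from the origin) faces the robot, give or take 20 degrees; on it, at y = -30 mm and 40 mm up, is a small steel toggle switch standing 18 mm out. Straight out from the switch: along -x at y = -30 mm.
- cage: Rusty brown steel drive bay cage, fixed, 110 (x) x 120 (y) x 50 mm high, with a flat closed top and an open front. Origin: middle of its underside, on the slab; z up, x and y along its sides.
- fan: Black plastic cooling fan, loose, lying flat: square frame 60 x 60 mm, 25 mm high, with blades and a hub inside. Origin: middle of its underside; z up, x and y square to its sides. About 45 g.
- squat_can: Squat bare aluminium capacitor can, loose, standing upright: 40 mm diameter, 34 mm high. Origin: middle of its underside; z up along its axis. About 55 g.
- tall_can: Tall thin bare aluminium capacitor can, loose, standing upright: 25 mm diameter, 60 mm high. Origin: middle of its underside; z up along its axis. About 45 g.
- relay: Orange plastic relay, loose, lying flat: block 36 (x) x 28 (y) x 22 mm high, with brass blades that stand 6 mm out of its +x end. Origin: middle of the block's underside; z up. About 30 g.
- heatsink: Bystander: finned aluminium heatsink, loose, 40 (x) x 50 (y) x 32 mm high, on the far part of the slab. Origin: middle of its underside.
- transformer: Bystander: small transformer, dark steel core with a copper winding, loose, 36 (x) x 42 (y) x 34 mm high, on the far part of the slab. Origin: middle of its underside.
- choke: Bystander: copper choke ring lying flat, loose, 34 mm outside diameter, 13 mm high, near the far right corner of the slab. Origin: middle of its underside.
There are look-alikes about, which are no part of the job. Leave any green look-alike of the fan alone.

How it is judged:
By the outcome, as a careful person would: the job done as asked, in the order asked, and still so for the second after the job is handed in, with the robot touching nothing.
It also fails if it takes over 120 s, if anything falls off the work surface, if the arm or the gripper's body presses on something with over 40 N, if the wrist force passes 120 N, or if a joint passes its speed limit or range.

### The arm

A 6-joint arm with a two-finger parallel gripper is mounted at the origin on the work surface. World frame = base frame: x ahead of the robot, y to its left, z up, the work surface at z = 0. Lengths are in m, angles in rad, forces in N, time in s.
With the tool pointing down it reaches from about 0.325 to 0.9 m from the base axis. Payload 6.1 kg.
Tool frame: the origin (TCP) lies midway between the tips of the shut fingers; the grasp point (between the pads) lies 19 mm behind it; z points along the fingers, y is the line along which they close (so a half turn about z gives the same grasp; the last joint's range is limited). The gripper opens to 85 mm and grips with 20 to 120 N. Pads are 22 mm wide; open, the fingers measure 114 mm over their backs; the gripper's body (76 mm by 85 mm) begins 54 mm behind the grasp point. The pads swing forward as they close: fully open they stand 13 mm farther back than shut.
Start: joints at [-1.404, 0.22, 1.526, -0, 1.395, -0.126], TCP at [0.18, -0.598, 0.231] pointing down, gripper open.
Joint ranges: [-2.98, 2.98], [-0.91, 2.08], [0.09, 2.57], [-1.24, 4.39], [0.2, 2.65], [-2.68, 2.68]. Speed limits (rad/s): [2.57, 2.57, 3.01, 3.14, 3.14, 3.14].

### API

Orientations are given as [roll, pitch, yaw] about the fixed x, y, z axes, in that order (R = Rz(yaw) Ry(pitch) Rx(roll)).
In Python, from plant import movep, move_l, set_joints, gripper_to, hold, inverse_kinematics, observe, get_image, get_calibration, Unreachable, job_done gives the robot as it stands. Calls block until the motion is done:
- movep(position, orientation): joint-space move of the TCP to a pose.
- move_l(position, feed=0.15, rotation=None, max_force=None): straight line of the TCP; rotation=None keeps the orientation; feed is the mean speed in m/s. With max_force (N) it stops when the force on the tool has changed by that much, and returns True; else False.
- set_joints(angles): joint-space move.
- gripper_to(opening, f_grip=None): finger opening in m; f_grip is the grip in N (None keeps the last); returns when the fingers have stopped.
- hold(seconds).
- inverse_kinematics(position, orientation): joint angles nearest the present ones, or None.
- observe(): the state.
- get_image(name): name is "scene" or "top" or "wrist"; returns (picture, depth): 480x640x3 uint8, red, green, blue; 480x640 float32, m along the optical axis (not along the pixel's ray), 0 where there is no reading.
- get_calibration(name): a dict with "intrinsics" (3x3 intrinsics, pixels), "world_from_camera" (4x4, takes a point from camera to world coordinates). Camera axes: x right, y down, z forward; pixel columns grow to the right and rows downward; lengths in m; the calibration is good to about 2 mm. The wrist camera is an equidistant fisheye: a pixel r from the principal point sees the ray r / f radians off the axis. A picture is of the moment at which its call begins: read the wrist's pose just before it. get_calibration takes no time and is no camera call; for the wrist camera it gives the pose at the moment of the call.
A pose or a line that the arm cannot do raises Unreachable and nothing moves.
- job_done(): hands the job in; it is judged then, once.
The state is a dict: "time_s": time; "q": joint angles; "joint_velocities": joint speeds; "joint_torque": joint torques, N m; "eef_pos": TCP position; "tcp_rot": TCP orientation; "ft_force": force on the tool from outside, world axes, zero at the start; "torque": the same for the moment, N m; "opening": finger opening in m; "grasp_force": force on a finger pad.
Only numpy, scipy, OpenCV 4.12 (cv2) and the standard library are available. Lean on these libraries where they do the work, as an engineer would, in place of code of your own. Each camera call takes 0.05 s, during which the arm holds its last target. There are 200 camera calls.

## Working session

There is one attempt and no reset: what is moved stays moved. The work goes in short steps, each a Python script; the robot and the scene stay as the last script left them, time stands still between calls to the robot, and variables do not carry over. Pictures are saved under pics/ and viewed, at most 14 in all, crops included, and the job is handed in when it is done.

```bash
ls; mkdir -p pics
python3 - <<'E'
from plant import *
import cv2,numpy as np
for n in ["scene","top"]:
    p,d=get_image(n); c=get_calibration(n)
    cv2.imwrite(f"pics/{n}0.png",p[:,:,::-1]); np.savez(f"{n}0.npz",p=p,d=d,K=c["intrinsics"],T=c["world_from_camera"])
    print(n,np.round(c["intrinsics"],1).tolist(),np.round(c["world_from_camera"],3).tolist(),(d>0).mean())
print(observe())
E
```

```text
pics
scene [[507.3, 0.0, 318.9], [0.0, 507.3, 237.9], [0.0, 0.0, 1.0]] [[-0.044, 0.539, -0.841, 1.41], [0.999, 0.031, -0.033, -0.015], [0.008, -0.842, -0.54, 0.594], [0.0, 0.0, 0.0, 1.0]] 0.9958528645833333
top [[618.2, 0.0, 304.2], [0.0, 618.2, 236.0], [0.0, 0.0, 1.0]] [[0.012, -0.998, 0.058, 0.532], [-1.0, -0.012, -0.006, -0.075], [0.006, -0.058, -0.998, 1.261], [0.0, 0.0, 0.0, 1.0]] 0.9962434895833333
{'time_s': 0.1, 'q': array([-1.40408442e+00,  2.21184482e-01,  1.52749840e+00, -1.52103570e-05,
        1.39470186e+00, -1.26055967e-01]), 'joint_velocities': array([ 5.30553960e-04, -4.83205836e-04, -1.22289323e-03, -3.32272447e-04,
       -4.95515815e-04, -4.02345422e-05]), 'joint_torque': array([ 1.93455242e-03, -4.98243463e+01, -3.90548229e+01, -1.24543526e-04,
        5.59738517e-03,  9.88091614e-06]), 'eef_pos': array([ 0.18030326, -0.59785487,  0.23028468]), 'tcp_rot': array([-3.13981291e+00, -2.10453464e-04,  2.92770365e-01]), 'ft_force': array([0.53508008, 0.06650943, 0.09529189]), 'torque': array([-0.03936985,  0.03970738, -0.02489713]), 'grasp_force': 0.0, 'opening': 0.0851719811209196}
```

View pics/top0.png

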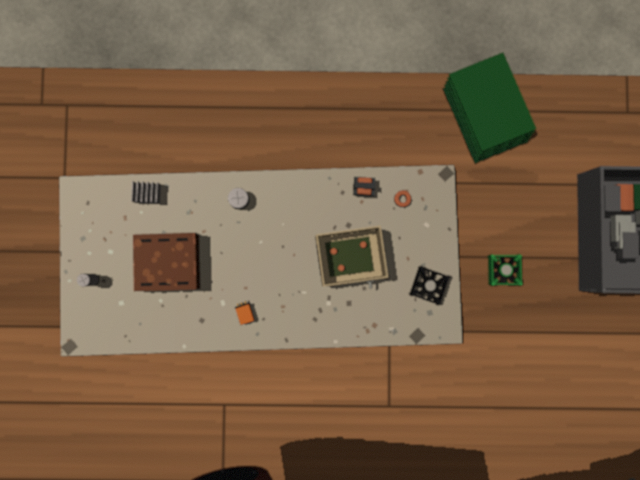

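View pics/scene0.png

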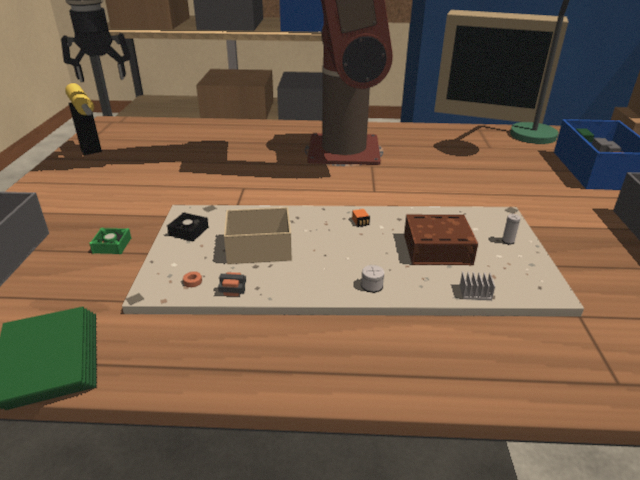

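The top view (robot at the bottom, y to the left) shows:
- **Fixed parts:** cage (167,262), PSU (352,257), with the toggle near (372,287).
- **Loose parts:** black fan (431,285), relay (245,314), squat can (239,198), tall can (90,280).
- **Bystanders:** heatsink (147,192), transformer (365,187), choke (402,199).
- **Look-alikes:** the green fan (506,270) off the slab is the fan's look-alike. The orange choke or transformer winding could be confused with the relay, and the grey bin parts at (625,235) with the cans.

My choice is the black fan, the orange block and the two bare cans on the slab.

```bash
cat > h.py <<'E'
import cv2,numpy as np
def cloud(d,K,T):
    v,u=np.mgrid[:480,:640]; P=np.stack([(u-K[0,2])/K[0,0]*d,(v-K[1,2])/K[1,1]*d,d],-1)
    return P@T[:3,:3].T+T[:3,3]
def ray(uv,z,K,T):
    uv=np.atleast_2d(uv).astype(float); r=np.c_[(uv[:,0]-K[0,2])/K[0,0],(uv[:,1]-K[1,2])/K[1,1],np.ones(len(uv))]@T[:3,:3].T
    return T[:3,3]+r*((z-T[2,3])/r[:,2])[:,None]
E
python3 - <<'E'
from h import *
f=np.load("top0.npz");p,d,K,T=f["p"],f["d"],f["K"],f["T"]
W=cloud(d,K,T)
hsv=cv2.cvtColor(p,cv2.COLOR_RGB2HSV)
sl=W[150:350,70:450,2]; print("slab z",np.median(sl), "std",np.std(sl[np.abs(sl-.02)<.006]))
# slab mask
m=((hsv[...,1]<70)&(hsv[...,2]>110)).astype(np.uint8); m[:150]=0;m[370:]=0;m[:,480:]=0
m=cv2.morphologyEx(m,cv2.MORPH_CLOSE,np.ones((9,9)))
c=max(cv2.findContours(m,0,2)[0],key=cv2.contourArea)
h=cv2.convexHull(c); r=cv2.minAreaRect(ray(h[:,0],.02,K,T)[:,:2].astype(np.float32)); print("slab",r)
# blobs by height
m=((W[...,2]>.032)&(d>0)).astype(np.uint8); m[:,:55]=0;m[:,470:]=0;m[:160]=0;m[360:]=0
n,L,s,ce=cv2.connectedComponentsWithStats(m)
for i in range(1,n):
    if s[i,4]<30: continue
    z=W[...,2][L==i]; zt=np.percentile(z,90); q=W[(L==i)&(W[...,2]>zt-.006)][:,:2].astype(np.float32)
    r=cv2.minAreaRect(q); print(np.round(ce[i]),s[i,4],"z",np.round(zt,4),"mid",np.round(r[0],4),"size",np.round(r[1],4),"ang",round(r[2],2),"mean",np.round(q.mean(0),4))
E
```

```text
slab z 0.019820801815128353 std 0.0023881439246431096
slab ((0.5568228960037231, 0.007945507764816284), (0.35880690813064575, 0.7983449101448059), 2.4534788131713867)
[364. 186.] 405 z 0.055 mid [ 0.7043 -0.1991] size [0.0322 0.0418] ang 0.97 mean [ 0.7044 -0.1995]
[135. 191.] 147 z 0.0529 mid [0.6878 0.2529] size [0.0125 0.0383] ang 89.7 mean [0.6873 0.2526]
[143. 191.] 71 z 0.0532 mid [0.6879 0.2389] size [0.0032 0.0382] ang 88.01 mean [0.686  0.2386]
[148. 191.] 73 z 0.0527 mid [0.6867 0.229 ] size [0.0025 0.0384] ang 87.73 mean [0.6865 0.2291]
[153. 192.] 68 z 0.0527 mid [0.6868 0.2194] size [0.0028 0.0393] ang 86.58 mean [0.6873 0.2192]
[157. 192.] 69 z 0.0531 mid [0.6861 0.21  ] size [0.003  0.0375] ang 87.24 mean [0.6866 0.2097]
[238. 198.] 344 z 0.0565 mid [0.6777 0.0502] size [0.0377 0.0385] ang 87.57 mean [0.6768 0.0499]
[403. 197.] 105 z 0.036 mid [ 0.6831 -0.2787] size [0.0316 0.0301] ang 34.3 mean [ 0.6829 -0.2781]
[356. 255.] 747 z 0.0857 mid [ 0.5651 -0.1724] size [0.1003 0.1254] ang 8.7 mean [ 0.5645 -0.1732]
[166. 261.] 3740 z 0.0726 mid [0.5496 0.1871] size [0.1099 0.1209] ang 2.59 mean [0.5495 0.1869]
[430. 285.] 720 z 0.0466 mid [ 0.5092 -0.3306] size [0.0628 0.0622] ang 70.3 mean [ 0.5094 -0.3302]
[ 87. 279.] 232 z 0.0814 mid [0.5128 0.3379] size [0.0235 0.0238] ang 29.6 mean [0.5131 0.3376]
[244. 313.] 290 z 0.0448 mid [0.4516 0.0349] size [0.0404 0.0277] ang 18.16 mean [0.4498 0.0343]
```

Every measured size and height matches the descriptions: slab 359x798, PSU 100x125, cage 110x121. I'll refine the relay using its colour, then check the choices in one close crop.

Run:
```python
from h import *
f=np.load("top0.npz");p,d,K,T=f["p"],f["d"],f["K"],f["T"]
hsv=cv2.cvtColor(p,cv2.COLOR_RGB2HSV)
m=((hsv[...,1]>190)&(hsv[...,0]<20)&(hsv[...,2]>120)).astype(np.uint8)
m[:300]=0;m[330:]=0;m[:,:225]=0;m[:,265:]=0
v,u=np.nonzero(m); w=ray(np.c_[u,v],.042,K,T)[:,:2].astype(np.float32); print("relay",cv2.minAreaRect(w),w.mean(0),len(w))
s=np.load("scene0.npz")["p"]
C=lambda im,u,v,r,:cv2.resize(im[v-r:v+r,u-r:u+r],(260,260),interpolation=cv2.INTER_CUBIC)
a=np.hstack([C(p,431,285,25),C(p,245,314,20),C(p,90,280,25)]); b=np.hstack([C(p,372,280,25),C(s,361,218,22),C(s,188,226,25)])
cv2.imwrite("pics/crop.png",np.vstack([a,b])[:,:,::-1])
```

```text
relay ((0.4487703740596771, 0.032957181334495544), (0.03215811401605606, 0.024429894983768463), 18.125539779663086) [0.44882518 0.03294309] 205
```

View pics/crop.png

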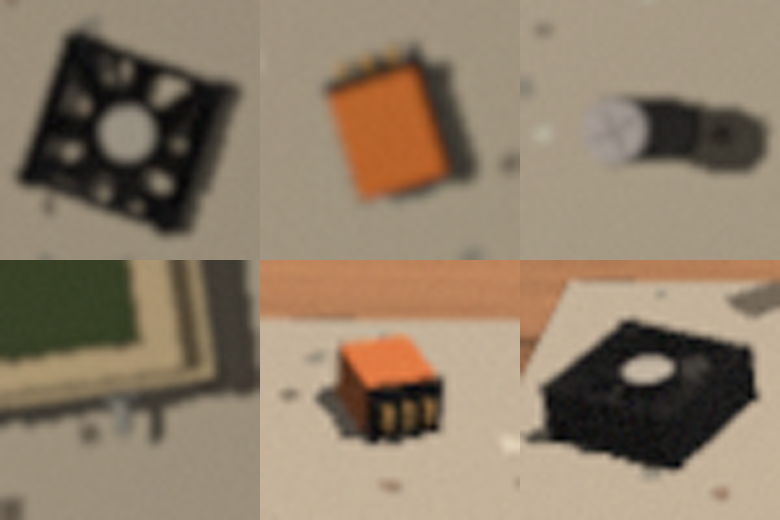

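The crop confirms the black fan, the orange relay with its blades pointing away from the robot (yaw about 18°), the bare tall can, and the toggle at about (370,285). I'll do the fan first.

```bash
cat > r.py <<'E'
from plant import *
from h import *
D=np.pi/180
def goto(x,y,z,yaw): movep([x,y,z],[np.pi,0,yaw*D])
def pick(x,y,z,yaw,open_=.085,f=30,lift=.2):
    gripper_to(open_); goto(x,y,.2,yaw); move_l([x,y,z],feed=.12); gripper_to(0,f_grip=f)
    o=observe(); print("grip open",round(o["opening"],4),"F",o["grasp_force"],"tcp",np.round(o["eef_pos"],4))
    move_l([x,y,lift],feed=.12); hold(.2); o=observe(); print("lifted",round(o["opening"],4),o["grasp_force"])
def place(x,y,z,yaw,open_,lift=.22):
    goto(x,y,.2,yaw); move_l([x,y,z+.015],feed=.12)
    print("contact",move_l([x,y,z-.004],feed=.03,max_force=4)); o=observe()
    print("at",np.round(o["eef_pos"],4),o["ft_force"]); gripper_to(open_); move_l([x,y,lift],feed=.12)
    print("t",observe()["time_s"])
def snap(n="top"):
    p,d=get_image(n); c=get_calibration(n); return p,d,np.array(c["intrinsics"]),np.array(c["world_from_camera"])
def blobs(zmin=.032):
    p,d,K,T=snap(); W=cloud(d,K,T)
    m=((W[...,2]>zmin)&(W[...,2]<.13)&(d>0)).astype(np.uint8); m[:,:55]=0;m[:,470:]=0;m[:160]=0;m[360:]=0
    n,L,s,ce=cv2.connectedComponentsWithStats(m)
    for i in range(1,n):
        if s[i,4]<120: continue
        z=W[...,2][L==i]; zt=np.percentile(z,90); q=W[(L==i)&(W[...,2]>zt-.006)][:,:2].astype(np.float32)
        r=cv2.minAreaRect(q); print(np.round(ce[i]),s[i,4],"z",np.round(zt,4),"mid",np.round(r[0],4),"size",np.round(r[1],4),"ang",round(r[2],2))
    return p
E
python3 - <<'E'
from r import *
goto(.4,-.35,.3,-19.7)
pick(.5092,-.3306,.0175,-19.7)
E
```

```text
grip open 0.0593 F 33.17338764667511 tcp [ 0.5096 -0.331   0.0182]
lifted 0.0594 32.76439011096954
```

Run:
```python
from r import *
place(.5496,.1871,.0685,2.55,.08)
goto(.45,-.1,.3,2.5)
p=blobs(); cv2.imwrite("pics/t1.png",cv2.resize(p[150:370,50:480],(800,409))[:,:,::-1])
```

```text
contact True
at [0.5495 0.1871 0.068 ] [-0.07563879  0.74437255  2.39294983]
t 11.4333
[364. 186.] 406 z 0.0553 mid [ 0.7044 -0.1993] size [0.0321 0.0413] ang 0.27
[136. 191.] 153 z 0.0524 mid [0.6871 0.2535] size [0.0141 0.0387] ang 86.62
[145. 191.] 147 z 0.0525 mid [0.6874 0.2342] size [0.0137 0.0397] ang 88.48
[238. 197.] 341 z 0.0566 mid [0.6762 0.0503] size [0.0374 0.0376] ang 2.08
[356. 255.] 753 z 0.0856 mid [ 0.5651 -0.1726] size [0.1003 0.1257] ang 8.62
[166. 261.] 3743 z 0.0923 mid [0.5492 0.1843] size [0.0626 0.062 ] ang 2.28
[ 87. 279.] 231 z 0.0814 mid [0.5132 0.3373] size [0.0239 0.0239] ang 74.55
[244. 313.] 286 z 0.0444 mid [0.4498 0.0343] size [0.0367 0.0282] ang 19.23
```

View pics/t1.png

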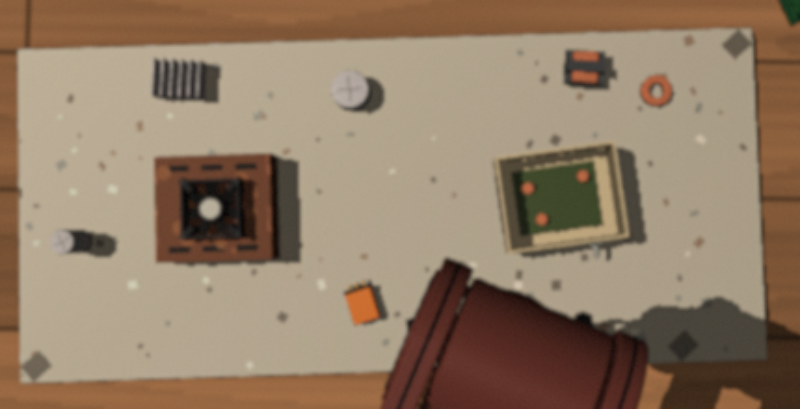

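The fan sits on the cage and looks about 2.8 mm off in y. I'll check that with the scene camera before correcting.

Run:
```python
from r import *
for n in ["top","scene"]:
    p,d,K,T=snap(n); W=cloud(d,K,T); near=(abs(W[...,0]-.55)<.09)&(abs(W[...,1]-.187)<.09)
    z=W[...,2][near]; print(n,"z levels",np.round(np.percentile(z[z>.085],[10,50,90]),4))
    for lo,hi in [(.064,.08),(.091,.105)]:
        q=W[near&(W[...,2]>lo)&(W[...,2]<hi)][:,:2].astype(np.float32); r=cv2.minAreaRect(q); print(lo,len(q),np.round(r[0],4),np.round(r[1],4),round(r[2],2))
    b=near&(p.max(-1)<60)&(W[...,2]>.08); v,u=np.nonzero(b); print(cv2.minAreaRect(ray(np.c_[u,v],.095,K,T)[:,:2].astype(np.float32)))
```

```text
top z levels [0.0866 0.0927 0.0967]
0.064 2734 [0.5498 0.1874] [0.1102 0.1215] 2.55
0.091 424 [0.5485 0.1844] [0.0606 0.0623] 2.68
((0.5479985475540161, 0.18299570679664612), (0.058347832411527634, 0.0620882548391819), 1.3511446714401245)
scene z levels [0.0873 0.0938 0.098 ]
0.064 1289 [0.5489 0.1894] [0.1138 0.1218] 2.99
0.091 455 [0.5475 0.1877] [0.0646 0.0631] 3.28
((0.5600435137748718, 0.18467172980308533), (0.0864708423614502, 0.06765742599964142), 3.1689682006835938)
```

Both cameras agree it is about +2.4 mm in y and +1.2 mm in x from the middle. I'll nudge it, then move the squat can with the same y bias applied.

Run:
```python
from r import *
gripper_to(.08); goto(.5496,.1871,.2,2.55); move_l([.5496,.1871,.068],feed=.12); gripper_to(0,f_grip=30)
move_l([.5496,.1871,.076],feed=.05); move_l([.5508,.1895,.076],feed=.03)
print(move_l([.5508,.1895,.064],feed=.02,max_force=4),observe()["eef_pos"]); gripper_to(.08); move_l([.5508,.1895,.22],feed=.15)
pick(.677,.0525,.024,2.5,open_=.07)
place(.5572,.0101,.0245,2.5,.07)
goto(.45,-.15,.3,2.5); blobs()
```

```text
True [0.55085424 0.1895132  0.06895164]
grip open 0.0388 F 30.391733050346375 tcp [0.6776 0.0525 0.0248]
lifted 0.0392 30.22975444793701
contact True
at [0.5571 0.0101 0.0243] [-0.03676478  0.6510373   3.61209737]
t 27.8917
[364. 186.] 407 z 0.0551 mid [ 0.7043 -0.1992] size [0.0322 0.0418] ang 0.35
[136. 191.] 153 z 0.053 mid [0.6875 0.2529] size [0.0131 0.0379] ang 87.63
[356. 255.] 753 z 0.0856 mid [ 0.5651 -0.1723] size [0.1    0.1252] ang 8.54
[166. 261.] 3747 z 0.0922 mid [0.5492 0.1865] size [0.0622 0.0631] ang 2.46
[259. 258.] 331 z 0.0566 mid [0.557  0.0072] size [0.0371 0.0374] ang 1.02
[ 87. 279.] 231 z 0.082 mid [0.513  0.3377] size [0.0235 0.0236] ang 53.93
[244. 313.] 288 z 0.0449 mid [0.4518 0.0349] size [0.0409 0.028 ] ang 18.61
```

Run:
```python
from r import *
pick(.450,.0360,.0225,18.1,open_=.06)
place(.620,.0124,.0235,2.45,.055)
pick(.513,.3402,.036,8.7,open_=.06)
place(.4779,-.2132,.0365,8.7,.055)
goto(.4,.0,.35,2.5) if 0 else set_joints([-1.404,0.22,1.526,0,1.395,-0.126])
p=blobs(); cv2.imwrite("pics/t2.png",cv2.resize(p[150:370,50:480],(800,409))[:,:,::-1])
s,*_=snap("scene"); cv2.imwrite("pics/s2.png",s[180:330,120:570,::-1])
print(observe()["time_s"])
```

```text
grip open 0.0278 F 30.556293725967407 tcp [0.4505 0.036  0.023 ]
lifted 0.0277 30.05759060382843
contact True
at [0.6199 0.0124 0.0228] [-0.14046745 -0.47664462  2.78651896]
t 38.6917
grip open 0.0246 F 29.419915080070496 tcp [0.5134 0.3404 0.0366]
lifted 0.0244 29.411603808403015
contact True
at [ 0.4779 -0.2132  0.0363] [-0.03218368 -0.21338868  3.83422895]
t 49.8417
[364. 186.] 405 z 0.0554 mid [ 0.7042 -0.1992] size [0.0322 0.0416] ang 0.95
[138. 191.] 227 z 0.053 mid [0.6877 0.248 ] size [0.023  0.0394] ang 87.16
[150. 192.] 149 z 0.053 mid [0.687  0.2248] size [0.0127 0.0396] ang 87.68
[258. 227.] 284 z 0.0449 mid [0.6194 0.0099] size [0.0363 0.028 ] ang 1.16
[356. 255.] 747 z 0.0856 mid [ 0.5649 -0.1724] size [0.1004 0.1254] ang 8.71
[166. 261.] 3740 z 0.0917 mid [0.5492 0.1868] size [0.0623 0.0625] ang 2.71
[259. 258.] 332 z 0.0572 mid [0.557  0.0072] size [0.0372 0.0373] ang 0.94
[373. 301.] 165 z 0.0825 mid [ 0.478 -0.216] size [0.0234 0.0226] ang 12.56
51.7167
```

View pics/t2.png

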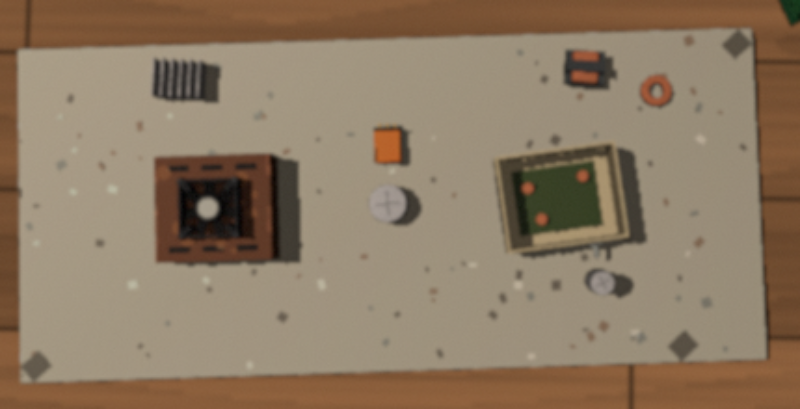

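View pics/s2.png

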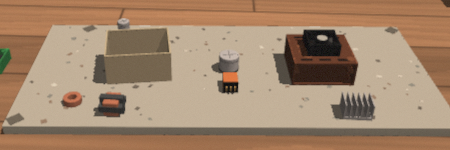

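The two views show the fan centred on the cage, the squat can midway, the relay straight behind it (gap about 24.5 mm) and the tall can in front of the toggle. Everything is upright and the bystanders haven't moved.

```bash
python3 -c "
from plant import *
print(job_done())"
```

```text
the job is handed in; nothing more can be done
None
```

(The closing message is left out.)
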